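# Click shut the lid of a medicine box

## Task

The patient's medicine box is packed and its lid is on, but the rim is not closed: work round the lid and press each of the four raised rim sections down until it clicks shut and stays flush. Press only: the box must not be picked up, tipped or pushed away from its place, and the carton, tablet bottle and dosette beside it are to be left where they are.

Things in the scene. Friction and masses are not known exactly. Their poses are not given: they have to be found in the camera images.
- medbox: Medicine box: clear plastic tub, 152 (x) x 222 (y) mm over the walls, full, 0.6 to 1 kg, loose on the desk. Origin: centre of its underside; z up, y along its long side; at the start its x points away from the robot to within 0.45 rad. Its opaque light-grey snap-fit lid, 164 x 234 mm, is one moulding: flat middle panel, four corners, and four rim sections, one along each side.
- lid_center (a point): Centre of the lid's flat middle panel (96 x 166 mm), on its top face, 96 mm above the desk. Axes as the box. The panel and the lid's four 34 mm square corners already sit down and do not move; between the corners the four rim sections still stand up, sloping outwards and up from flex grooves at the panel's edges, their outer edges 9 mm higher than the corners.
- press_front (a point): Where to press the section along the long side towards the robot (-x of the box): top face, midway along, among three fine ribs, 24 mm from its groove, 10 mm from its outer edge. Moves with the section, a flap 163 mm long, 34 mm wide, 4 mm thick, with a 13 mm deep outer skirt. 102 mm above the desk while raised, 96 mm once shut (flush with the corners).
- press_back (a point): Where to press the section along the long side away from the robot (+x of the box): top face, midway along, among three fine ribs, 24 mm from its groove, 10 mm from its outer edge. Moves with the section, a flap 163 mm long, 34 mm wide, 4 mm thick, with a 13 mm deep outer skirt. 102 mm above the desk while raised, 96 mm once shut (flush with the corners).
- press_left (a point): Where to press the section along the short side at +y of the box: top face, midway along, among three fine ribs, 24 mm from its groove, 10 mm from its outer edge. Moves with the section, a flap 93 mm long, 34 mm wide, 4 mm thick, with a 13 mm deep outer skirt. 102 mm above the desk while raised, 96 mm once shut (flush with the corners).
- press_right (a point): Where to press the section along the short side at -y of the box: top face, midway along, among three fine ribs, 24 mm from its groove, 10 mm from its outer edge. Moves with the section, a flap 93 mm long, 34 mm wide, 4 mm thick, with a 13 mm deep outer skirt. 102 mm above the desk while raised, 96 mm once shut (flush with the corners).
- sec_front (a joint): Section along the long side towards the robot (-x of the box): 0 = raised (0.26 rad above flush), grows as pressed, 0.26 = shut and flush. Snap: loose at first, resists with up to 11 N at the press point near 0.08, then ever less, and clicks shut by itself past 0.22; let go earlier, it springs up. Shut, it meets a rigid stop and stays when let go.
- sec_back (a joint): Section along the long side away from the robot (+x of the box): 0 = raised (0.26 rad above flush), grows as pressed, 0.26 = shut and flush. Snap: loose at first, resists with up to 11 N at the press point near 0.08, then ever less, and clicks shut by itself past 0.22; let go earlier, it springs up. Shut, it meets a rigid stop and stays when let go.
- sec_left (a joint): Section along the short side at +y of the box: 0 = raised (0.26 rad above flush), grows as pressed, 0.26 = shut and flush. Snap: loose at first, resists with up to 11 N at the press point near 0.08, then ever less, and clicks shut by itself past 0.22; let go earlier, it springs up. Shut, it meets a rigid stop and stays when let go.
- sec_right (a joint): Section along the short side at -y of the box: 0 = raised (0.26 rad above flush), grows as pressed, 0.26 = shut and flush. Snap: loose at first, resists with up to 11 N at the press point near 0.08, then ever less, and clicks shut by itself past 0.22; let go earlier, it springs up. Shut, it meets a rigid stop and stays when let go.
- carton: Bystander: upright medicine carton, 48 x 62 x 94 mm high, white with a band. Origin: centre of its underside. Leave it alone.
- tablets: Bystander: brown tablet bottle with a white cap, 48 mm across, 78 mm high, upright. Origin: centre of its underside. Leave it alone.
- dosette: Bystander: flat blue day dosette with four compartments and a clear cover, 46 x 156 x 22 mm, lying flat, long way along its own y. Origin: centre of its underside. Leave it alone.

How it is judged:
By the outcome, as a careful person would: the job done as asked, in the order asked, and still so for the second after the job is handed in, with the robot touching nothing.
It also fails if it takes over 48 s, if anything falls off the work surface, if the arm or the gripper's body presses on something with over 40 N, if the wrist force passes 120 N, or if a joint passes its speed limit or range.

## Robot

A 7-joint arm with a two-finger parallel gripper is mounted at the origin on the work surface. World frame = base frame: x ahead of the robot, y to its left, z up, the work surface at z = 0. Lengths are in mm, angles in rad, forces in N, time in s.
With the tool pointing down it reaches from about 350 to 900 mm from the base axis. Payload 7.2 kg.
Tool frame: the origin (TCP) lies where the fingers leave the gripper's body, on its centre line; the fingertips stand 73 mm ahead of it and the grasp point (between the pads) lies 54 mm ahead of it; x points along the fingers, y is the direction in which the jaws open and shut, and the axes are right-handed (so a half turn about x gives the same grasp; the last joint's range is limited). The gripper opens to 85 mm and grips with 20 to 120 N. Pads are 22 mm wide; open, the fingers measure 114 mm over their backs; the gripper's body (76 mm by 85 mm) begins 54 mm behind the grasp point. The pads swing forward as they close: fully open they stand 13 mm farther back than shut.
Start: joints at [-1.369, 0.411, -0.013, 1.596, 0.006, 1.134, -0.082], TCP at [166.596, 602.389, 303.897] pointing down, gripper open.
Joint ranges: [-2.95, 2.95], [-0.29, 1.99], [-1.47, 1.44], [0.14, 2.54], [-1.03, 4.17], [0.13, 1.85], [-2.86, 2.86]. Speed limits (rad/s): [2.39, 2.39, 3.01, 3.01, 3.14, 3.14, 3.14].

## Interface

Orientations are given as [roll, pitch, yaw] about the fixed x, y, z axes, in that order (R = Rz(yaw) Ry(pitch) Rx(roll)).
In Python, from cell import robot, optics gives the robot as it stands. The module is installed in compiled form; this text tells all that it offers.
- The arm moves only by the tool step_arm, never from a script. Its argument "rows" is a list of rows, each a list of 5 numbers: the closure, from 0 (fully open) to 1 (shut), then the shift along the tool's x, y, z in cm, then the turn about the tool's x in rad. In form: [[grip, tx, ty, tz, spin], ...]. A call has 1 to 12 rows; each row shifts and turns the commanded pose from where the row before left it, along the tool's axes as they then stand; what a row does not reach is not made up. A row lasts 1/10 s, in which the tool goes at most 50 mm and 8.59 degrees, less where a joint would pass 70% of its speed; a pose out of reach is approached as far as the arm can. A call is refused whole if a number of a shift passes 5 or a number of a turn 0.15, either way. A call with a gripper value outside its range is refused whole. The fingers move at their own pace and stop on an object; the grip force is fixed at half the most. Time passes only in rows, so rows that do not move let the fingers close. It gives the time, the measured TCP pose, the force and the opening at its end, in the units of the state.
- robot.get_obs(): the state, without advancing time (a new reading comes with each control period).
- optics.camera(name): name is "scene" or "top" or "wrist"; returns (picture, depth): 420x560x3 uint8, red, green, blue; 420x560 float32, mm along the optical axis (not along the pixel's ray), 0 where there is no reading.
- optics.camera_info(name): a dict with "fx", "fy", "cx", "cy" (pixels), "D" ([k1, k2, p1, p2, k3] as OpenCV has them; the pictures are not rectified), "R" (3x3) and "t" (3): a world point X has camera coordinates R X + t. Camera axes: x right, y down, z forward; pixel columns grow to the right and rows downward; lengths in mm; the calibration is good to about 2 mm. A picture is of the moment at which its call begins: read the wrist's pose just before it. camera_info takes no time and is no camera call; for the wrist camera it gives the pose at the moment of the call.
- robot.sign_off(): hands the job in, once; it reports no verdict.
The state is a dict: "time_s": time; "joints": joint angles; "joint_vel": joint speeds; "joint_efforts": joint torques, N m; "tcp_pos": TCP position; "orientation": TCP orientation; "ft_force": force on the tool from outside, world axes, zero at the start; "wrist_torque": the same for the moment, N m; "width": opening from 0.0 (shut) to 1.0 (fully open).
Only numpy, scipy, OpenCV 4.12 (cv2) and the standard library are available. Lean on these libraries where they do the work, as an engineer would, in place of code of your own. Each camera call takes 0.05 s, during which the arm holds its last target.

## Working session

There is one attempt and no reset: what is moved stays moved. The work goes in short steps, Python scripts to look and compute and a tool call to move; the robot and the scene stay as the last step left them, time stands still between calls to the robot, and variables do not carry over. Pictures are saved under pics/ and viewed, and the job is handed in when it is done.

Besides the shell and the picture viewer there is one more tool, called after "Request:" by a JSON object that holds its "api" and its "payload", one argument or row to a line. step_arm: Moves the arm, as the interface text tells. Its arguments: {"type":"object","properties":{"rows":{"type":"array","items":{"type":"array","items":{"type":"number"}}}},"required":["rows"]}

```bash
mkdir -p pics
python3 - <<'E'
from cell import robot, optics
import cv2
o=robot.get_obs();print({k:(v if not hasattr(v,'__len__') else [round(float(x),3) for x in v]) for k,v in o.items()})
for n in ("scene","top"):
    p,d=optics.camera(n);cv2.imwrite(f"pics/{n}0.png",cv2.cvtColor(p,cv2.COLOR_RGB2BGR))
    i=optics.camera_info(n);print(n,i,d.min(),d.max())
E
```

```text
{'time_s': 0.0, 'joints': [-1.369, 0.412, -0.013, 1.597, 0.006, 1.134, -0.082], 'joint_vel': [-0.0, -0.001, 0.0, 0.002, 0.001, -0.001, 0.001], 'joint_efforts': [-0.001, -60.062, 0.682, -29.941, 0.014, 0.011, -0.0], 'tcp_pos': [166.464, 602.009, 303.036], 'orientation': [-1.526, 1.569, -1.796], 'ft_force': [-0.341, 0.558, -0.026], 'wrist_torque': [-0.025, -0.024, 0.001], 'width': 1.0009745390009437}
scene {'fx': 527.2087749192341, 'fy': 527.2087749192341, 'cx': 280.91934467164356, 'cy': 205.2275577758634, 'D': array([-0.17646545,  0.        ,  0.        ,  0.        ,  0.        ]), 'R': array([[ 0.11349353,  0.99345951,  0.0125468 ],
       [ 0.84038278, -0.08925433, -0.53459372],
       [-0.52997736,  0.07121704, -0.84501605]]), 't': array([-134.75276254, -482.15575428, 1555.13387467])} 0.0 2886.0981
top {'fx': 436.6218448236784, 'fy': 436.6218448236784, 'cx': 282.2613773457719, 'cy': 210.33670902579416, 'D': array([-0.06091269,  0.        ,  0.        ,  0.        ,  0.        ]), 'R': array([[-0.20340369, -0.97907837, -0.00569916],
       [-0.95643012,  0.19993697, -0.21275955],
       [ 0.20944775, -0.03782523, -0.97708796]]), 't': array([158.81750473, 616.34363485, 822.58938738])} 0.0 1838.7784
```

View pics/scene0.png

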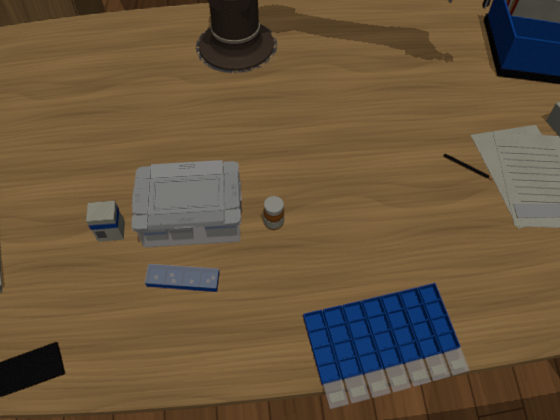

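View pics/top0.png

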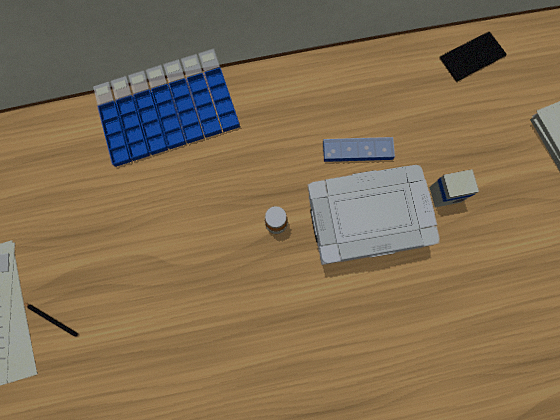

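```bash
cat > h.py <<'E'
from cell import robot, optics
import cv2, numpy as np
def K(i): return np.array([[i['fx'],0,i['cx']],[0,i['fy'],i['cy']],[0,0,1]])
def rays(i,uv):
    n=cv2.undistortPoints(np.float64(uv).reshape(-1,1,2),K(i),i['D']).reshape(-1,2)
    return np.c_[n,np.ones(len(n))]
def onplane(i,uv,z):
    R,t=np.array(i['R']),np.array(i['t']);r=rays(i,uv)@R;c=-R.T@t
    return c+r*((z-c[2])/r[:,2])[:,None]
def cloud(i,d):
    v,u=np.mgrid[:d.shape[0],:d.shape[1]]
    R,t=np.array(i['R']),np.array(i['t'])
    P=rays(i,np.c_[u.ravel(),v.ravel()])*d.ravel()[:,None]
    return ((P-t)@R).reshape(*d.shape,3)
E
python3 - <<'E'
from h import *
for n in ("scene","top"):
    p,d=optics.camera(n);i=optics.camera_info(n);C=cloud(i,d)
    Z=C[...,2]*(d>0)
    g=(C[...,0]>300)&(C[...,0]<1000)&(abs(C[...,1])<500)
    m=((Z>85)&(Z<115)&g).astype(np.uint8)
    nn,l,s,c=cv2.connectedComponentsWithStats(m)
    for k in range(1,nn):
        if s[k,4]<60: continue
        q=C[l==k];print(n,s[k],q.mean(0).round(1))
        r=cv2.minAreaRect(np.float32(q[:,:2]));print(' rect',r, np.percentile(q[:,2],[5,25,50,75,95]).round(1))
    m=((Z>15)&(Z<85)&g).astype(np.uint8)
    nn,l,s,c=cv2.connectedComponentsWithStats(m)
    for k in range(1,nn):
        if s[k,4]<60: continue
        q=C[l==k];print(n,'low',s[k],q.mean(0).round(1),cv2.minAreaRect(np.float32(q[:,:2])),q[:,2].max())
    P=C[np.isfinite(C[...,2])&(d>0)&g];print('table z',np.median(P[abs(P[:,2])<20][:,2]))
    x0,y0,w,h=(300,155,150,120) if n=="top" else (80,150,220,150)
    cv2.imwrite(f"pics/{n}1.png",cv2.resize(cv2.cvtColor(p[y0:y0+h,x0:x0+w],cv2.COLOR_RGB2BGR),None,fx=750/w if n=="top" else 3.5,fy=750/w if n=="top" else 3.5,interpolation=cv2.INTER_CUBIC))
E
```

```text
scene [ 132  160  109   71 6871] [ 593.7 -142.4   97.5]
 rect ((590.5730590820312, -143.4239501953125), (239.15435791015625, 171.5169219970703), 87.73170471191406) [ 92.7  95.2  97.   99.8 104. ]
scene [ 86 201  30  22 560] [ 613.6 -332.6   93.1]
 rect ((612.021484375, -333.54498291015625), (64.85789489746094, 50.379215240478516), 88.93013763427734) [88.6 91.8 93.4 94.8 96.7]
scene low [263 196  21  33 569] [634.2  44.7  59.2] ((627.5490112304688, 45.02820587158203), (46.08640670776367, 45.65678405761719), 48.839656829833984) 81.45891860971575
scene low [ 87 204  37  35 597] [ 628.5 -326.3   51. ] ((626.026123046875, -323.57586669921875), (41.02095413208008, 78.62973022460938), 35.38011932373047) 84.92322309574892
scene low [ 136  224  104   21 1383] [ 664.5 -145.2   46.6] ((665.7734375, -144.87728881835938), (21.706329345703125, 224.73643493652344), 1.1513439416885376) 84.97353455889596
scene low [ 145  264   74   26 1494] [ 751.4 -165.9   21.8] ((750.7070922851562, -167.35006713867188), (158.5040740966797, 50.57029724121094), 80.12864685058594) 28.112880837084553
scene low [ 303  2
[... 742 characters left out ...]
8  126   87 1576] [926.6 287.5  18.7] ((927.2780151367188, 262.613525390625), (173.0123748779297, 256.3402099609375), 6.654117584228516) 24.40751251437657
top low [ 324  137   71   23 1446] [ 749.7 -167.1   21.5] ((750.5560302734375, -167.44635009765625), (155.67315673828125, 48.22315216064453), 80.23333740234375) 26.498720299988776
top low [432 176  43  30 437] [ 603.5 -313.3   52.4] ((597.3504638671875, -321.719970703125), (79.483642578125, 39.30442428588867), 51.87435531616211) 84.48867060825516
top low [265 206  23  28 501] [618.9  46.4  67.5] ((621.5238647460938, 46.49723815917969), (44.76192855834961, 44.76015090942383), 36.051719665527344) 81.7004163736236
table z -0.15426799641398697
```

View pics/top1.png

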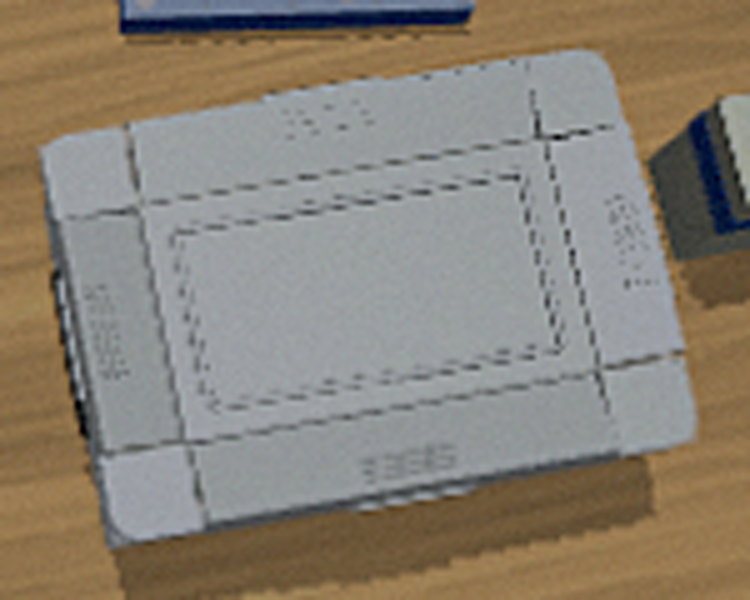

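View pics/scene1.png

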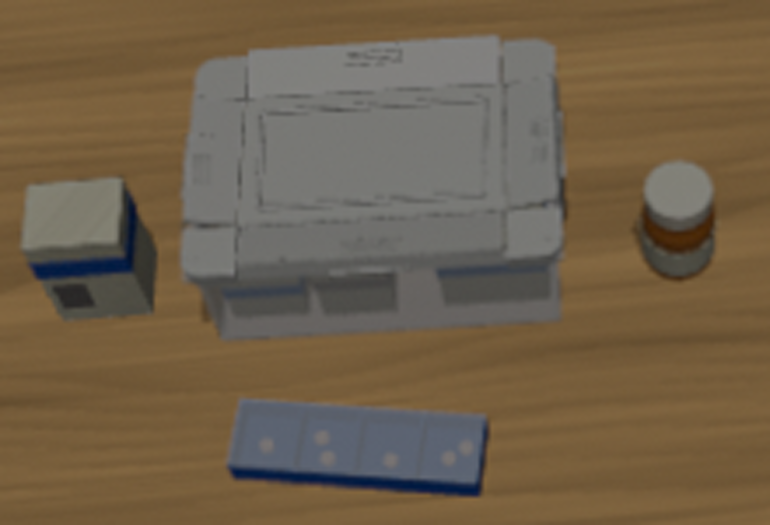

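Run:
```python
from h import *
from scipy.spatial.transform import Rotation as Ro
i=optics.camera_info("top")
cv=lambda a:np.array(a)/5-0.4+np.array([300,155])
P=onplane(i,cv([(140,205),(540,135),(600,375),(185,440)]),96)[:,:2]
print(P.round(1)); M=np.array([(48,83),(48,-83),(-48,-83),(-48,83)],float)
c=P.mean(0);H=M.T@(P-c);th=np.arctan2(H[0,1]-H[1,0],H[0,0]+H[1,1])
R=np.array([[np.cos(th),-np.sin(th)],[np.sin(th),np.cos(th)]]);print(c,th,(P-c-M@R.T).round(1))
print('ribs F B L R',onplane(i,cv([(408,462),(328,118),(108,330),(630,240)]),102)[:,:2].round(1))
for n,m in dict(F=(-72,0),B=(72,0),L=(0,107),R=(0,-107)).items(): print(n,(c+R@m).round(1))
o=robot.get_obs();T=Ro.from_euler('xyz',o['orientation']).as_matrix();print(T.round(3),o['time_s'])
```

```text
[[ 640.4  -63.2]
 [ 635.8 -227.1]
 [ 536.7 -224.5]
 [ 545.3  -59.2]]
[ 589.55578376 -143.50829982] -0.03843098593086005 [[-0.3 -0.8]
 [ 1.5  1.2]
 [-1.7  0.1]
 [ 0.5 -0.5]]
ribs F B L R [[ 518.6 -140.5]
 [ 658.5 -143.7]
 [ 592.7  -38.9]
 [ 585.7 -248.7]]
F [ 517.6 -140.7]
B [ 661.5 -146.3]
L [593.7 -36.6]
R [ 585.4 -250.4]
[[-0.     0.267  0.964]
 [-0.001  0.964 -0.267]
 [-1.    -0.001  0.   ]] 0.2
```

Request:
{"api": "step_arm", "payload": {
  "rows": [
    [1,0,0,0,-0.12],
    [1,0,0,0,-0.115],
    [1,0,-3.5,2.5,0],
    [1,0,-3.5,2.5,0],
    [1,0,-3.5,2.5,0],
    [1,0,-3.5,2.5,0],
    [1,0,-3.5,2.5,0],
    [1,0,-3.5,2.5,0],
    [1,0,-3.5,2.5,0],
    [1,0,-3.5,2.5,0],
    [1,0,-3.5,2.5,0],
    [1,0,-3.5,2.5,0]
  ]
}}

```text
time_s: 1.4
tcp_pos: [404.9, 242.3, 304.1]
orientation: [1.002, 1.57, 0.967]
ft_force: [1.0, -0.2, 0.2]
width: -0.003
```

Request:
{"api": "step_arm", "payload": {
  "rows": [
    [1,0,-3.5,2.5,0],
    [1,0,-3.5,2.5,0],
    [1,0,-3.5,2.5,0],
    [1,0,-3.5,2.5,0],
    [1,0,-3.5,2.5,0],
    [1,0,-3.5,2.5,0],
    [1,0,0,0,0],
    [1,0,0,0,0]
  ]
}}

```text
time_s: 2.2
tcp_pos: [546.9, 28.0, 303.5]
orientation: [-2.891, 1.57, -2.928]
ft_force: [-0.7, 0.3, 0.9]
width: 0.0
```

```bash
cat >> h.py <<'E'
from scipy.spatial.transform import Rotation as Ro
c=np.array([589.5,-143.5]);th=-0.035
def st():
    o=robot.get_obs();T=Ro.from_euler('xyz',o['orientation']).as_matrix();p=np.array(o['tcp_pos'])
    print('t',round(o['time_s'],2),'tcp',p.round(1),'F',np.round(o['ft_force'],1),'w',round(o['width'],3))
    print(T.round(3).tolist())
    tg=dict(L=(0,107),F=(-72,0),R=(0,-107),B=(72,0))
    Rb=np.array([[np.cos(th),-np.sin(th)],[np.sin(th),np.cos(th)]])
    for n,m in tg.items():
        w=np.r_[c+Rb@m,102+73]; print(n,'tool shift cm',(T.T@(w-p)/10).round(2))
E
python3 - <<'E'
from h import *
st()
p,d=optics.camera("wrist");cv2.imwrite("pics/w1.png",cv2.cvtColor(p,cv2.COLOR_RGB2BGR))
p,d=optics.camera("top");cv2.imwrite("pics/top2.png",cv2.cvtColor(p,cv2.COLOR_RGB2BGR))
E
```

```text
t 2.2 tcp [546.9  28.  303.5] F [-0.7  0.3  0.9] w 0.0
[[-0.001, 0.037, 0.999], [-0.0, 0.999, -0.037], [-1.0, -0.0, -0.001]]
L tool shift cm [12.85 -6.28  4.88]
F tool shift cm [ 12.85 -16.99  -2.29]
R tool shift cm [ 12.85 -27.68   4.93]
B tool shift cm [ 12.84 -16.96  12.11]
```

View pics/w1.png

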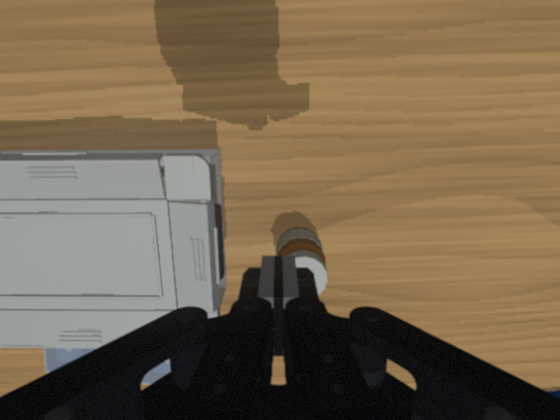

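View pics/top2.png

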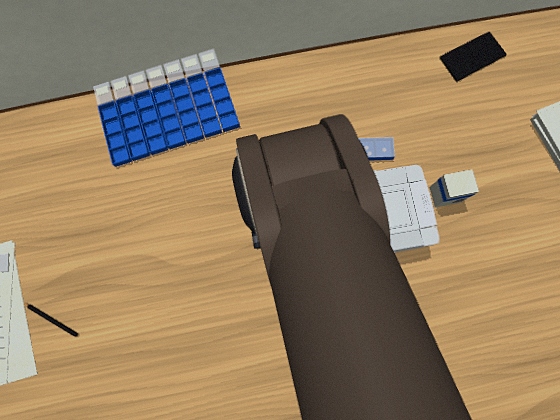

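Run:
```python
from h import *
i=optics.camera_info("wrist")
print(onplane(i,[(197,259),(52,172),(80,336)],102).round(1))
print(onplane(i,[(168,201),(175,310)],96).round(1))
```

```text
[[ 592.6  -34.9  102. ]
 [ 519.4 -136.7  102. ]
 [ 660.1 -141.3  102. ]]
[[546.1 -54.3  96. ]
 [641.  -59.4  96. ]]
```

Request:
{"api": "step_arm", "payload": {
  "rows": [
    [1,0,-3.1,2.4,0],
    [1,0,-3.1,2.4,0],
    [1,4,0,0,0],
    [1,4,0,0,0],
    [1,3,0,0,0],
    [1,0,0,0,0],
    [1,0,0,0,0]
  ]
}}

```text
time_s: 3.0
tcp_pos: [592.7, -33.6, 194.4]
orientation: [2.605, 1.57, 2.572]
ft_force: [0.6, -0.4, -0.2]
width: 0.0
```

Run:
```python
from h import *
st()
p,d=optics.camera("wrist");cv2.imwrite("pics/w2.png",cv2.cvtColor(p,cv2.COLOR_RGB2BGR))
p,d=optics.camera("scene");cv2.imwrite("pics/s2.png",cv2.resize(cv2.cvtColor(p[130:300,70:310],cv2.COLOR_RGB2BGR),None,fx=3,fy=3))
```

```text
t 3.0 tcp [592.7 -33.6 194.4] F [ 0.6 -0.4 -0.2] w 0.0
[[-0.001, 0.033, 0.999], [0.0, 0.999, -0.033], [-1.0, 0.0, -0.001]]
L tool shift cm [ 1.94 -0.3   0.07]
F tool shift cm [  1.94 -10.98  -7.15]
R tool shift cm [  1.93 -21.7    0.03]
B tool shift cm [  1.93 -11.01   7.25]
```

View pics/w2.png

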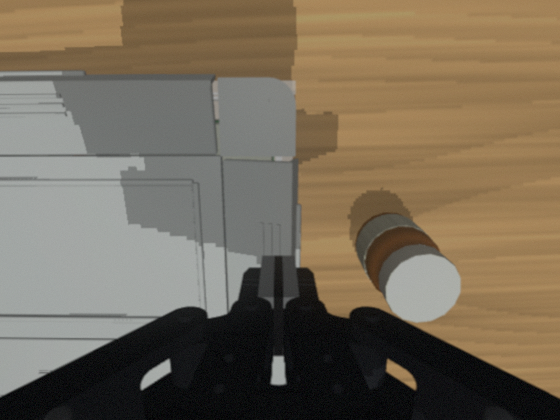

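View pics/s2.png

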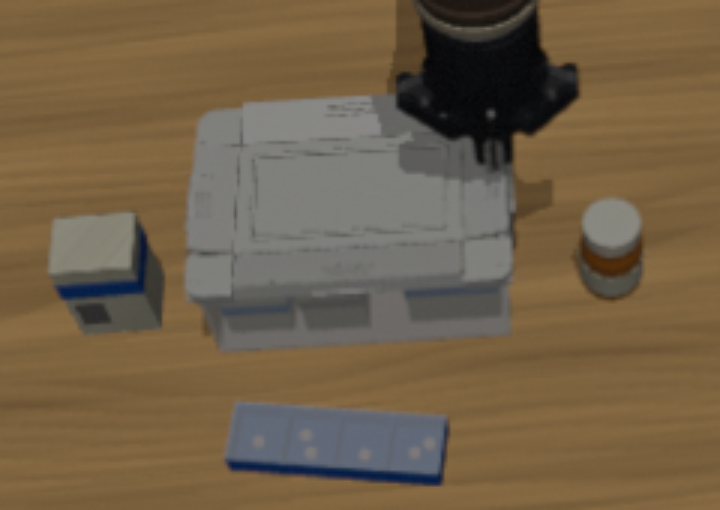

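Request:
{"api": "step_arm", "payload": {
  "rows": [
    [1,0.6,-0.3,0,0],
    [1,0.6,0,0,0],
    [1,0.3,0,0,0],
    [1,0.3,0,0,0],
    [1,0,0,0,0]
  ]
}}

```text
time_s: 3.6
tcp_pos: [592.6, -37.8, 175.6]
orientation: [-3.051, 1.571, -3.085]
ft_force: [-0.1, -0.2, 1.2]
width: 0.0
```

Request:
{"api": "step_arm", "payload": {
  "rows": [
    [1,0.2,0,0,0],
    [1,0.2,0,0,0],
    [1,0,0,0,0]
  ]
}}

```text
time_s: 3.9
tcp_pos: [592.8, -37.4, 172.4]
orientation: [1.009, 1.57, 0.975]
ft_force: [-1.3, 1.9, 6.3]
width: -0.001
```

Request:
{"api": "step_arm", "payload": {
  "rows": [
    [1,0.2,0,0,0],
    [1,0.2,0,0,0],
    [1,0,0,0,0]
  ]
}}

```text
time_s: 4.2
tcp_pos: [592.8, -37.5, 168.5]
orientation: [0.852, 1.57, 0.817]
ft_force: [-1.8, 1.3, 8.4]
width: 0.0
```

Request:
{"api": "step_arm", "payload": {
  "rows": [
    [1,0.1,0,0,0],
    [1,0,0,0,0]
  ]
}}

```text
time_s: 4.4
tcp_pos: [592.9, -37.5, 168.2]
orientation: [0.839, 1.569, 0.805]
ft_force: [-4.9, 1.4, 13.8]
width: -0.005
```

Request:
{"api": "step_arm", "payload": {
  "rows": [
    [1,0.15,0,0,0],
    [1,0,0,0,0]
  ]
}}

```text
time_s: 4.6
tcp_pos: [592.9, -37.5, 167.9]
orientation: [0.862, 1.569, 0.827]
ft_force: [-6.9, 2.5, 25.2]
width: 0.002
```

Request:
{"api": "step_arm", "payload": {
  "rows": [
    [1,-1,0,0,0],
    [1,-1.5,0,0,0],
    [1,-3,0,0,0],
    [1,0,0,0,0]
  ]
}}

```text
time_s: 5.0
tcp_pos: [594.5, -38.4, 224.4]
orientation: [0.016, 1.565, -0.019]
ft_force: [0.8, -0.1, 0.2]
width: 0.0
```

Run:
```python
from h import *
st()
p,d=optics.camera("wrist");cv2.imwrite("pics/w3.png",cv2.cvtColor(p,cv2.COLOR_RGB2BGR))
i=optics.camera_info("wrist")
C=cloud(i,d)
ex=np.array([np.cos(th),np.sin(th)]);ey=np.array([-ex[1],ex[0]])
bx=(C[...,:2]-c)@ex;by=(C[...,:2]-c)@ey
for x in (-72,-50,-40,-30,30,40,50,72):
  print(x,[ (y,round(float(np.median(C[...,2][(abs(bx-x)<3)&(abs(by-y)<2)&(d>0)])),1)) for y in (70,80,86,92,100,105,110,114) if ((abs(bx-x)<3)&(abs(by-y)<2)&(d>0)).any()])
```

```text
t 5.0 tcp [594.5 -38.4 224.4] F [ 0.8 -0.1  0.2] w 0.0
[[0.006, 0.035, 0.999], [-0.0, 0.999, -0.035], [-1.0, 0.0, 0.006]]
L tool shift cm [ 4.94  0.18 -0.16]
F tool shift cm [  4.89 -10.52  -7.35]
R tool shift cm [  4.93 -21.22  -0.15]
B tool shift cm [  4.98 -10.52   7.05]
-72 [(70, 100.2), (80, 100.0), (86, 93.8), (92, 93.7), (100, 93.6), (105, 93.8), (110, 93.4), (114, 93.5)]
-50 [(70, 94.0), (80, 93.7), (86, 93.4), (92, 93.7), (100, 93.5), (105, 93.6), (110, 93.4), (114, 93.6)]
-40 [(70, 93.7), (80, 93.5), (86, 93.3), (92, 93.6), (100, 93.3), (105, 93.6), (110, 93.5), (114, 93.4)]
-30 [(70, 93.6), (80, 93.5), (86, 93.3), (92, 93.5), (100, 93.5), (105, 93.5), (110, 93.5), (114, 93.4)]
30 [(70, 93.6), (80, 93.2), (86, 92.6)]
40 [(70, 93.3), (80, 93.3)]
50 [(70, 94.2), (80, 94.1)]
72 []
```

View pics/w3.png

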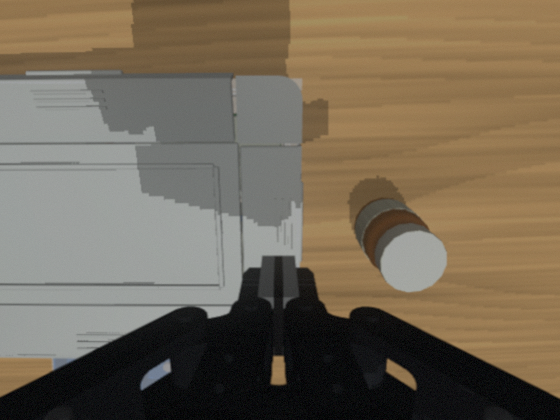

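Run:
```python
from h import *
i=optics.camera_info("wrist")
print(onplane(i,[(68,98)],102).round(1),onplane(i,[(285,230)],96).round(1))
```

```text
[[ 518.1 -138.9  102. ]] [[592.8 -33.7  96. ]]
```

Request:
{"api": "step_arm", "payload": {
  "rows": [
    [1,0,-3.5,-2.4,0],
    [1,0,-3.5,-2.4,0],
    [1,0,-3.3,-2.4,0],
    [1,3,0,0,0],
    [1,0,0,0,0],
    [1,0,0,0,0]
  ]
}}

```text
time_s: 5.65
tcp_pos: [517.0, -137.6, 190.0]
orientation: [2.933, 1.569, 2.899]
ft_force: [-0.2, -0.3, 1.0]
width: 0.0
```

Run:
```python
from h import *
st()
p,d=optics.camera("wrist");cv2.imwrite("pics/w4.png",cv2.cvtColor(p,cv2.COLOR_RGB2BGR))
```

```text
t 5.65 tcp [ 517.  -137.6  190. ] F [-0.2 -0.3  1. ] w 0.0
[[-0.002, 0.034, 0.999], [0.0, 0.999, -0.034], [-1.0, 0.0, -0.002]]
L tool shift cm [ 1.49 10.36  7.28]
F tool shift cm [ 1.5  -0.34  0.07]
R tool shift cm [  1.49 -11.04   7.26]
B tool shift cm [ 1.48 -0.35 14.47]
```

View pics/w4.png

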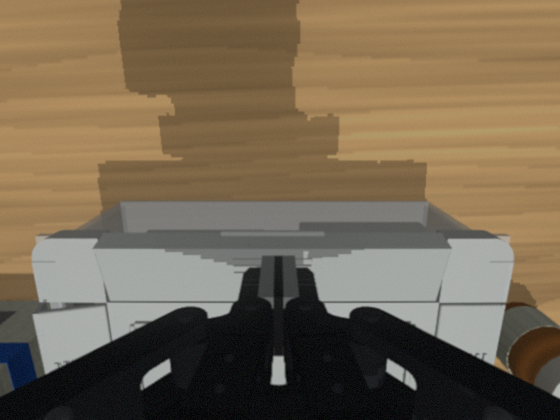

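Request:
{"api": "step_arm", "payload": {
  "rows": [
    [1,0.5,-0.2,0.1,0],
    [1,0.5,0,0,0],
    [1,0.3,0,0,0],
    [1,0.2,0,0,0],
    [1,0.2,0,0,0],
    [1,0.2,0,0,0],
    [1,0,0,0,0]
  ]
}}

```text
time_s: 6.4
tcp_pos: [517.7, -140.2, 171.4]
orientation: [2.692, 1.57, 2.657]
ft_force: [-2.3, 0.1, 2.3]
width: -0.003
```

Request:
{"api": "step_arm", "payload": {
  "rows": [
    [1,0.2,0,0,0],
    [1,0.1,0,0,0],
    [1,0,0,0,0]
  ]
}}

```text
time_s: 6.7
tcp_pos: [518.1, -140.3, 168.5]
orientation: [0.226, 1.57, 0.191]
ft_force: [-0.8, 0.0, 3.3]
width: 0.001
```

Request:
{"api": "step_arm", "payload": {
  "rows": [
    [1,0.15,0,0,0],
    [1,0,0,0,0]
  ]
}}

```text
time_s: 6.9
tcp_pos: [518.1, -140.4, 168.1]
orientation: [0.725, 1.57, 0.69]
ft_force: [-5.2, 1.3, 16.7]
width: -0.001
```

Request:
{"api": "step_arm", "payload": {
  "rows": [
    [1,0.1,0,0,0],
    [1,0,0,0,0],
    [1,-1.5,0,0,0],
    [1,-3,0,0,0],
    [1,0,-2.7,1.8,0],
    [1,0,-2.7,1.8,0],
    [1,0,-2.7,1.8,0],
    [1,0,-2.7,1.8,0],
    [1,2,0,0,0],
    [1,0,0,0,0],
    [1,0,0,0,0]
  ]
}}

```text
time_s: 8.0
tcp_pos: [585.8, -250.1, 190.3]
orientation: [2.723, 1.569, 2.689]
ft_force: [0.7, 0.1, -1.0]
width: 0.001
```

Run:
```python
from h import *
st()
p,d=optics.camera("wrist");cv2.imwrite("pics/w5.png",cv2.cvtColor(p,cv2.COLOR_RGB2BGR))
```

```text
t 8.0 tcp [ 585.8 -250.1  190.3] F [ 0.7  0.1 -1. ] w 0.001
[[-0.002, 0.034, 0.999], [0.001, 0.999, -0.034], [-1.0, 0.001, -0.002]]
L tool shift cm [1.540e+00 2.137e+01 1.000e-02]
F tool shift cm [ 1.55 10.67 -7.19]
R tool shift cm [ 1.53 -0.03 -0.  ]
B tool shift cm [ 1.52 10.66  7.21]
```

View pics/w5.png

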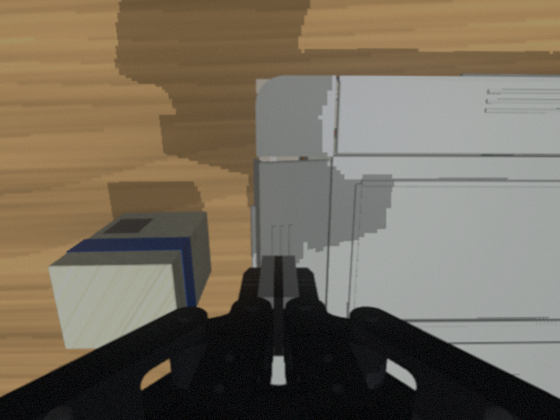

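Request:
{"api": "step_arm", "payload": {
  "rows": [
    [1,0.5,0,0,0],
    [1,0.5,0,0,0],
    [1,0.3,0,0,0],
    [1,0.2,0,0,0],
    [1,0.2,0,0,0],
    [1,0.2,0,0,0],
    [1,0.2,0,0,0],
    [1,0.1,0,0,0],
    [1,0,0,0,0]
  ]
}}

```text
time_s: 8.95
tcp_pos: [586.2, -250.7, 168.7]
orientation: [2.299, 1.571, 2.265]
ft_force: [0.3, -0.1, 0.6]
width: 0.001
```

Request:
{"api": "step_arm", "payload": {
  "rows": [
    [1,0.15,0,0,0],
    [1,0,0,0,0]
  ]
}}

```text
time_s: 9.15
tcp_pos: [586.2, -250.7, 168.4]
orientation: [0.846, 1.57, 0.811]
ft_force: [-4.5, 1.5, 9.7]
width: 0.0
```

Request:
{"api": "step_arm", "payload": {
  "rows": [
    [1,0.15,0,0,0],
    [1,0,0,0,0]
  ]
}}

```text
time_s: 9.35
tcp_pos: [586.3, -250.7, 168.0]
orientation: [0.667, 1.57, 0.633]
ft_force: [-7.1, 3.2, 18.9]
width: 0.001
```

Request:
{"api": "step_arm", "payload": {
  "rows": [
    [1,-1.5,0,0,0],
    [1,-3,0,0,0],
    [1,0,2.7,1.8,0],
    [1,0,2.7,1.8,0],
    [1,0,2.7,1.8,0],
    [1,0,2.6,1.8,0],
    [1,2,0,0,0],
    [1,0,0,0,0],
    [1,0,0,0,0]
  ]
}}

```text
time_s: 10.25
tcp_pos: [661.3, -146.9, 190.8]
orientation: [-2.787, 1.569, -2.823]
ft_force: [-0.1, -1.3, 0.0]
width: -0.002
```

Run:
```python
from h import *
st()
p,d=optics.camera("wrist");cv2.imwrite("pics/w6.png",cv2.cvtColor(p,cv2.COLOR_RGB2BGR))
```

```text
t 10.25 tcp [ 661.3 -146.9  190.8] F [-0.1 -1.3  0. ] w -0.002
[[-0.001, 0.036, 0.999], [-0.0, 0.999, -0.036], [-1.0, -0.001, -0.001]]
L tool shift cm [ 1.58 10.79 -7.19]
F tool shift cm [  1.6    0.09 -14.39]
R tool shift cm [  1.6  -10.61  -7.18]
B tool shift cm [1.58 0.09 0.01]
```

View pics/w6.png

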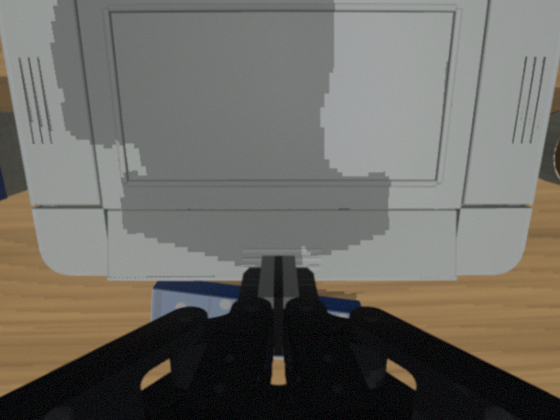

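Run:
```python
from h import *
i=optics.camera_info("wrist")
print(onplane(i,[(282,257),(282,280)],102).round(1),onplane(i,[(282,280)],105).round(1), onplane(i,[(282,209)],96).round(1))
```

```text
[[ 660.4 -145.2  102. ]
 [ 672.1 -145.6  102. ]] [[ 670.6 -145.6  105. ]] [[ 639.  -144.4   96. ]]
```

Request:
{"api": "step_arm", "payload": {
  "rows": [
    [1,0.5,0.1,0,0],
    [1,0.5,0,0,0],
    [1,0.3,0,0,0],
    [1,0.2,0,0,0],
    [1,0.2,0,0,0],
    [1,0.2,0,0,0],
    [1,0.2,0,0,0],
    [1,0.1,0,0,0],
    [1,0,0,0,0]
  ]
}}

```text
time_s: 11.2
tcp_pos: [661.8, -145.3, 168.7]
orientation: [2.96, 1.571, 2.925]
ft_force: [1.1, -0.4, 1.2]
width: 0.0
```

Request:
{"api": "step_arm", "payload": {
  "rows": [
    [1,0.15,0,0,0],
    [1,0,0,0,0]
  ]
}}

```text
time_s: 11.4
tcp_pos: [661.8, -145.3, 168.4]
orientation: [1.283, 1.57, 1.249]
ft_force: [-2.3, 0.7, 10.3]
width: 0.003
```

Press slightly more, lift, and move back clear to inspect from all views.

Request:
{"api": "step_arm", "payload": {
  "rows": [
    [1,0.15,0,0,0],
    [1,0,0,0,0]
  ]
}}

```text
time_s: 11.6
tcp_pos: [661.9, -145.3, 168.2]
orientation: [0.735, 1.57, 0.7]
ft_force: [-6.5, 2.0, 17.0]
width: 0.001
```

Request:
{"api": "step_arm", "payload": {
  "rows": [
    [1,-1.5,0,0,0],
    [1,-4,0,0,0],
    [1,-4,0,0,0],
    [1,-4,0,0,0],
    [1,-1,3.5,-2,0],
    [1,0,3.5,-2,0],
    [1,0,3.5,-2,0],
    [1,0,3.5,-2,0],
    [1,0,3.5,-2,0],
    [1,0,3.5,-2,0],
    [1,0,3.5,-2,0],
    [1,0,3.5,-2,0]
  ]
}}

```text
time_s: 12.8
tcp_pos: [510.6, 141.3, 311.2]
orientation: [-0.127, 1.571, -0.162]
ft_force: [0.4, 0.3, -0.1]
width: -0.001
```

Request:
{"api": "step_arm", "payload": {
  "rows": [
    [1,0,3.5,-2,0],
    [1,0,3.5,-2,0],
    [1,0,3.5,-2,0],
    [1,0,3.5,-2,0],
    [1,0,3.5,-2,0],
    [1,0,3.5,-2,0],
    [1,0,0,0,0],
    [1,0,0,0,0]
  ]
}}

```text
time_s: 13.6
tcp_pos: [398.5, 354.7, 310.8]
orientation: [-1.892, 1.57, -1.924]
ft_force: [0.1, -0.5, -0.3]
width: 0.001
```

Run:
```python
from h import *
st()
tot={}
for n in ("top","scene"):
    p,d=optics.camera(n);i=optics.camera_info(n);C=cloud(i,d)
    x0,y0,w,h=(300,130,190,140) if n=="top" else (80,150,220,150)
    cv2.imwrite(f"pics/{n}9.png",cv2.resize(cv2.cvtColor(p[y0:y0+h,x0:x0+w],cv2.COLOR_RGB2BGR),None,fx=3.5,fy=3.5,interpolation=cv2.INTER_CUBIC))
    Z=C[...,2]*(d>0)
    g=(C[...,0]>300)&(C[...,0]<800)&(abs(C[...,1])<400)
    for lo,hi in((85,115),(15,85)):
        nn,l,s,_=cv2.connectedComponentsWithStats(((Z>lo)&(Z<hi)&g).astype(np.uint8))
        for k in range(1,nn):
            if s[k,4]<60: continue
            q=C[l==k];r=cv2.minAreaRect(np.float32(q[:,:2]));print(n,lo,s[k],np.round(r[0],1),np.round(r[1],1),round(r[2],2),q[:,2].max().round(1))
    ex=np.array([np.cos(th),np.sin(th)]);ey=np.array([-ex[1],ex[0]])
    bx=(C[...,:2]-c)@ex;by=(C[...,:2]-c)@ey
    for nm,(x,y,a,b) in dict(panel=(0,0,30,60),F=(-74,0,6,60),B=(74,0,6,60),L=(0,109,30,6),R=(0,-109,30,6),c1=(-72,107,6,6),c2=(72,107,6,6),c3=(-72,-107,6,6),c4=(72,-107,6,6)).items():
        print(nm,round(float(np.median(Z[(abs(bx-x)<a)&(abs(by-y)<b)])),1),end=' ')
    print()
```

```text
t 13.6 tcp [398.5 354.7 310.8] F [ 0.1 -0.5 -0.3] w 0.001
[[-0.0, 0.032, 0.999], [-0.001, 0.999, -0.032], [-1.0, -0.001, -0.0]]
L tool shift cm [ 13.6  -38.47  20.74]
F tool shift cm [ 13.61 -49.15  13.51]
R tool shift cm [ 13.61 -59.87  20.68]
B tool shift cm [ 13.61 -49.19  27.91]
top 85 [ 308  165  131   99 9613] [ 588.5 -143.2] [236.  166.9] 88.33 101.9
top 85 [442 169  37  29 751] [ 612.3 -332.7] [63.4 48.9] 89.2 98.5
top 15 [ 324  137   71   23 1432] [ 751.2 -167.2] [154.7  48.8] 79.98 26.4
top 15 [431 176  44  30 433] [ 597.4 -320.7] [79.4 38.8] 50.89 84.9
top 15 [265 206  23  28 502] [621.4  46.3] [45.2 44.4] 35.93 81.5
top 15 [310 209   9  35  65] [592.4 -28.2] [ 8.  68.6] 89.45 85.0
panel 95.6 F 95.3 B 95.5 L 95.5 R 95.7 c1 94.8 c2 94.7 c3 95.5 c4 95.3 
scene 85 [ 132  161  109   71 6745] [ 589.  -142.7] [235.6 170.9] 87.73 102.2
scene 85 [ 86 201  30  22 556] [ 612.  -333.1] [51.7 61.9] 1.9 101.8
scene 15 [263 196  21  32 563] [628.   45.4] [45.7 45.7] 42.39 83.8
scene 15 [ 87 203  37  36 598] [ 626.4 -322.7] [41.3 78.5] 36.65 85.0
scene 15 [ 136  224  104   21 1328] [ 666.4 -145.9] [ 22.8 222.4] 1.5 84.9
scene 15 [ 145  264   74   26 1504] [ 750.4 -167. ] [157.8  49.8] 80.29 29.2
panel 95.6 F 95.9 B 45.0 L 95.7 R 95.9 c1 95.1 c2 50.8 c3 96.6 c4 50.8
```

View pics/top9.png

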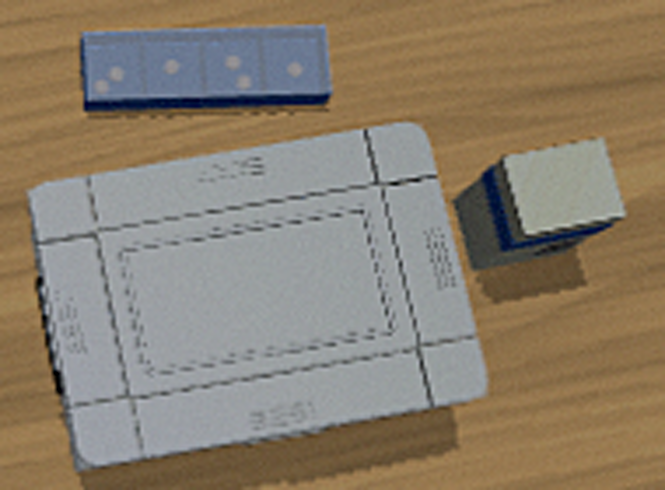

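View pics/scene9.png

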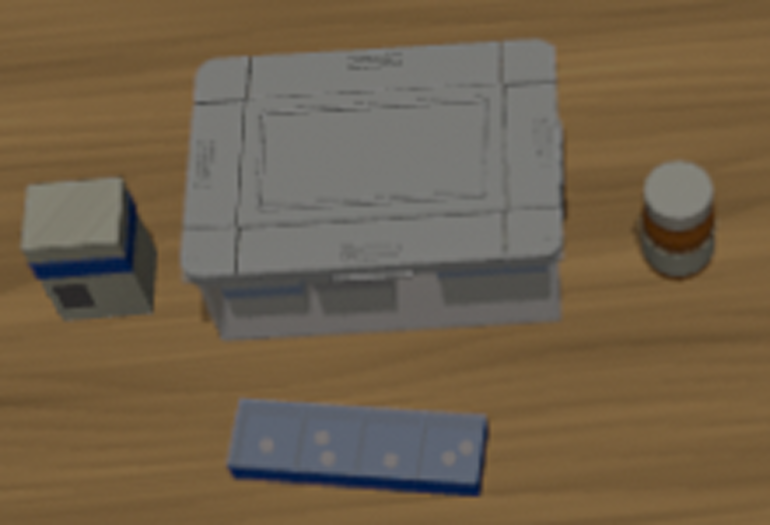

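Both pictures show all four sections level with the corners. The box and the three bystanders are where they started.

```bash
python3 -c "
from cell import robot
print(robot.sign_off())"
```

```text
the job is handed in; nothing more can be done
None
```

All four rim sections of the medicine box lid are shut, and the job was handed in at about 13.7 s of the 48 s allowed. I pressed with the closed fingertips, going round left, front, right, back. Each section gave way and then met its rigid stop; the highest vertical force I read was about 25 N.

- **Sections flush:** in the top camera's depth, taken after the arm had moved clear, all four sections read 95.3–95.7 mm. The middle panel reads 95.6 mm and the corners 94.7–95.5 mm. Both the top and scene pictures show all four level with the corners.
- **Nothing moved:** the box, carton, tablet bottle and dosette are at their starting positions to within about 2 mm, which is the accuracy of the calibration.
- **One check that disagreed:** the scene camera gave 45–51 mm for the back section and the two back corners. I take this as the box's side wall below the rim falling in the same patch, since that camera sees that wall. The corners cannot move, yet they read low too, and the top camera gives 95.5 mm for the back section.

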